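# Prise the stuck lid of the blue specimen pot loose

## Robot

A 7-joint arm with a two-finger parallel gripper is mounted at the origin on the work surface. World frame = base frame: x ahead of the robot, y to its left, z up, the work surface at z = 0. Lengths are in m, angles in rad, forces in N, time in s.
With the tool pointing down it reaches from about 0.4 to 0.875 m from the base axis. Payload 19.3 kg.
Tool frame: the origin (TCP) lies at the very end of the fingers, on their centre line; the grasp point (between the pads) lies bot.tcp_to_grasp behind it (bot.tcp_to_grasp is the distance from the TCP to the grasp point, in m); z points along the fingers, y is the direction in which the jaws open and shut (so a half turn about z gives the same grasp; the last joint's range is limited). The gripper opens to 85 mm and grips with 20 to 120 N. Pads are 22 mm wide; open, the fingers measure 114 mm over their backs; the gripper's body (76 mm by 85 mm) begins 54 mm behind the grasp point. The pads swing forward as they close: fully open they stand 13 mm farther back than shut.
Start: joints at [-1.264, 0.521, -0.036, 1.599, 0.021, 1.021, -0.113], TCP at [0.23, 0.581, 0.231] pointing down, gripper open.
Joint ranges: [-2.91, 2.91], [-0.3, 2.13], [-1.5, 1.42], [0.17, 2.43], [-1.26, 4.41], [0.16, 1.93], [-2.52, 2.52]. Speed limits (rad/s): [1.89, 1.89, 2.39, 2.39, 3.01, 3.01, 3.01].

## Interface

Orientations are given as [roll, pitch, yaw] about the fixed x, y, z axes, in that order (R = Rz(yaw) Ry(pitch) Rx(roll)).
In Python, from workcell import bot gives the robot as it stands.
- The arm moves only by the tool servo_tool, never from a script. Its argument "targets" is a list of rows, each a list of 2 entries, a list of its own where there are three numbers: the shift along the tool's x, y, z in units of 0.05 m (1.0 is 0.05 m), then the turn about the tool's z in units of 5 degrees (1.0 is 5 degrees). A call has 1 to 12 rows; each row shifts and turns the commanded pose from where the row before left it, along the tool's axes as they then stand; what a row does not reach is not made up. A row lasts 1/8 s, in which the tool goes at most 62.5 mm and 10.7 degrees, less where a joint would pass 70% of its speed; a pose out of reach is approached as far as the arm can. A call with a number of a shift or a turn outside -1 to 1 is refused whole. A call with a gripper value outside its range is refused whole. "gripper" is the opening, from -1 (shut) to 1 (fully open), so that 0 is half open, set as the call begins (left out, the last holds). The fingers move at their own pace and stop on an object; "newtons" is the grip in N (left out, the last holds). Time passes only in rows, so rows that do not move let the fingers close. It gives the time, the measured TCP pose, the force and the opening at its end, in the units of the state.
- bot.observe(): the state, without advancing time (a new reading comes with each control period).
- bot.grab_frame(name): name is "side" or "top" or "wrist"; returns the picture (384x512x3 uint8, blue, green, red); there is no depth.
- bot.get_calibration(name): a dict with "fx", "fy", "cx", "cy" (pixels), "k1" (the pictures are not rectified: a ray, as slopes to the right and down, at radius r is drawn at 1 + k1 r^2 times it, then the intrinsics apply), "pose" (4x4, takes a point from camera to world coordinates). Camera axes: x right, y up, looking along -z (the intrinsics and any distortion apply to the point x, -y, -z); pixel columns grow to the right and rows downward; lengths in m; the calibration is good to about 2 mm. A picture is of the moment at which its call begins: read the wrist's pose just before it. get_calibration takes no time and is no camera call; for the wrist camera it gives the pose at the moment of the call.
- bot.job_done(): hands the job in, once; it reports no verdict.
The state is a dict: "clock": time; "qpos": joint angles; "qd": joint speeds; "joint_efforts": joint torques, N m; "position": TCP position; "tool_rot": TCP orientation; "force": force on the tool from outside, world axes, zero at the start; "moment": the same for the moment, N m; "grip_width": finger opening in m.
Only numpy, scipy, OpenCV 4.12 (cv2) and the standard library are available. Lean on these libraries where they do the work, as an engineer would, in place of code of your own. Each camera call takes 0.05 s, during which the arm holds its last target.

## Task

Prise the stuck blue lid of its specimen pot loose with the orange-handled pry bar: put the blade over the brass rail with its tip under the blue lid's rim and bear the handle down, with the rail as the fulcrum, until the lid has risen at least 4 mm. Then lay the bar back flat on the green mat, with its grip point over the mat, and let go. Do not touch the lid with the gripper, and leave the white lid shut.

Things in the scene. Friction and masses are not known exactly. Their poses are not given: they have to be found in the camera images.
- bar_grip (a point): Pry bar, loose, flat on the mat. Orange handle 100 mm long, 22 wide, 16 thick; flat steel blade 100 mm long, 18 wide, 4 thick; their undersides form one plane. This is the grip point: near the centre of mass, in the handle 30 mm from its blade end, 8 mm above the underside. x points along the bar to the blade tip, 130 mm away; the handle ends 70 mm behind; z is up.
- bar: The same pry bar, 0.12 to 0.2 kg; origin at its underside right below the grip point, same axes.
- bluepot: Specimen pot with the blue lid: grey box 130 (x) x 110 x 70 mm, fixed; origin under its centre, on the bench. Lid centred at x = +15 mm, y = 0. Under the lid's rim is a free gap 20 mm deep, 17 mm high. The bar goes in level over the rail from the -x side, along +x, at y = 0 (15 mm either way is fine), its tip about 10 mm under the rim: at x = -17 mm (5 less or 6 more is fine).
- bluepot_fulcrum: Brass rail fixed on the blue pot, the fulcrum: round bar 10 mm thick, 80 mm long along y, at x = -52 mm of the pot, 25 mm outside the lid's edge; the box ends 13 mm beyond it. Origin midway on its topmost line, 78 mm above the bench: 8 mm above the box's top, 9 mm below the lid's underside. Axes as the pot's.
- bluepot_flange: Blue lid, a disc 84 mm across, 6 thick; origin at the centre of its underside, 87 mm above the bench when shut. Needs about 25 N upward, slides straight up, stays where left. With the tip 10 mm under, the handle meets resistance about 8 degrees below level; 4 mm is reached at about 15, 6 mm at about 19 degrees (grip point down some 30 mm, 10 to 20 N); do not go past 24.
- bluepot_lid (a joint): How far the blue lid has risen, m: 0 fully shut (at the start), 0.014 at most.
- mat: Green mat, fixed to the bench, 300 mm (x) by 200 mm (y), 3 mm thick; origin under its centre. The bar starts on its -y half; a yellow-handled screwdriver lies on its +y half, about 65 mm from the centre line.
- whitepot_lid (a joint): How far the lid of the other pot, alike but with a white lid, has risen, m. Leave it at 0.
There are look-alikes about, which are no part of the job. Leave any purple look-alike of the bluepot alone.

How it is judged:
On the way:
1. The blue lid is being levered up: more than 2 mm risen, with the bar bearing on both the lid and the brass rail (value of joint bluepot_lid above 0.002 m and contact force between bar and bluepot_flange above 2 N and contact force between bar and bluepot_fulcrum above 2 N), for 0.05 s.
At the end, for the whole second after the job is handed in: The blue lid stands at least 4 mm above its shut position, the white lid is shut (under 2 mm), and the pry bar lies still and flat (within 10 degrees) on the green mat, its grip point over the mat (value of joint bluepot_lid above 0.004 m and value of joint whitepot_lid below 0.002 m and x of bar_grip in the frame of mat between -0.15 and 0.15 m and y of bar_grip in the frame of mat between -0.1 and 0.1 m and height (world z) of bar_grip below 0.022 m and angle between bar_grip's own z axis and vertical below 0.17 rad and linear speed of bar below 0.03 m/s); the robot touches nothing.
It fails at once if The gripper or arm touches the blue lid (more than 2 N) (contact force between any of the fingers, the arm and bluepot_flange above 2 N).
It fails at once if The white lid is raised by 2 mm (value of joint whitepot_lid above 0.002 m).
It also fails if it takes over 72 s, if anything falls off the work surface, if the arm or the gripper's body presses on something with over 40 N, if the wrist force passes 120 N, or if a joint passes its speed limit or range.

## Working session

There is one attempt and no reset: what is moved stays moved. The work goes in short steps, Python scripts to look and compute and a tool call to move; the robot and the scene stay as the last step left them, time stands still between calls to the robot, and variables do not carry over. Pictures are saved under pics/ and viewed, and the job is handed in when it is done.

Besides the shell and the picture viewer there is one more tool, called after ">>>" as name(argument=value, ...), one argument or row to a line, values as JSON. servo_tool: Moves the arm, as the interface text tells. Its arguments: {"type":"object","properties":{"targets":{"type":"array","items":{"type":"array"}},"gripper":{"type":"number"},"newtons":{"type":"number"}},"required":["targets"]}

```bash
mkdir -p pics; ls
python3 - <<'E'
from workcell import bot
import cv2
print(bot.observe(), bot.tcp_to_grasp)
for n in("side","top"):
    cv2.imwrite(f"pics/{n}0.png",bot.grab_frame(n)); c=bot.get_calibration(n);print(n,c)
E
```

```text
pics
{'clock': 0.0, 'qpos': array([-1.26420832,  0.52200804, -0.03630319,  1.60000655,  0.02119919,
        1.0210805 , -0.11279897]), 'qd': array([ 0.00163032,  0.00066924,  0.00125039,  0.00023613,  0.00018071,
       -0.00181027,  0.00027528]), 'joint_efforts': array([ 2.13032858e-03, -9.27081084e+01,  1.98062718e+00, -3.69934058e+01,
        1.79686316e-02,  7.90926861e-03,  6.34146704e-05]), 'position': array([0.22988436, 0.58082918, 0.23073024]), 'tool_rot': array([-3.14047878e+00,  9.06000931e-05,  2.76477431e+00]), 'force': array([ 0.01732649, -0.13209658,  0.04401411]), 'moment': array([0.04967527, 0.00622031, 0.00237095]), 'grip_width': 0.08530450161840818} 0.0187
side {'fx': 376.6288203096182, 'fy': 376.6288203096182, 'cx': 251.98700611806404, 'cy': 188.2858526510518, 'k1': 1.3963759507303493e-05, 'pose': array([[ 0.81747848,  0.42633136, -0.38726026,  0.01049668],
       [-0.57580338,  0.62057926, -0.53228925, -0.58677095],
       [ 0.01339409,  0.65812077,  0.75279323,  1.00207826],
       [ 0.        ,  0.        ,  0.        ,  1.        ]])}
top {'fx': 490.7172034506315, 'fy': 490.7172034506315, 'cx': 245.7152125478915, 'cy': 189.53641820086742, 'k1': -0.04365247624635363, 'pose': array([[ 0.02567279,  0.98859333, -0.14840528,  0.25280932],
       [-0.99964519,  0.02433349, -0.01083356,  0.06089022],
       [-0.00709877,  0.14863075,  0.98886728,  1.67736212],
       [ 0.        ,  0.        ,  0.        ,  1.        ]])}
```

View pics/side0.png

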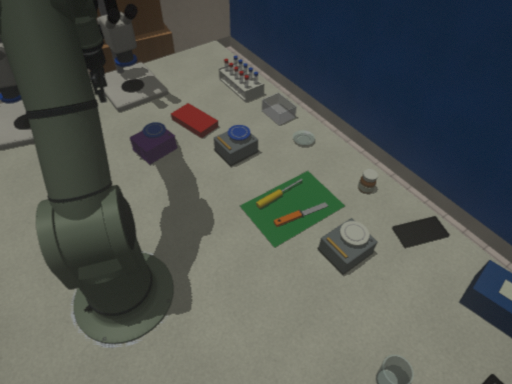

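View pics/top0.png

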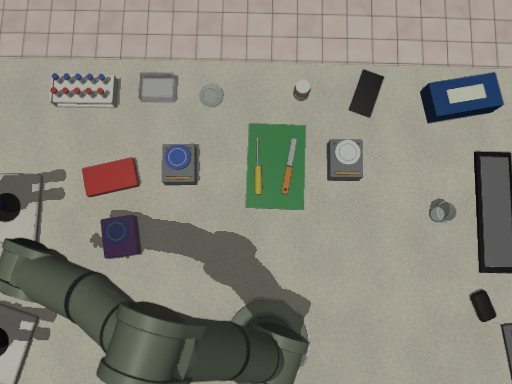

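Candidates in the top view are a grey box with a blue lid (180,163), a purple box with a blue lid (120,236), and a grey box with a white lid (345,160). The grey one with the blue lid fits; I'll confirm it with an enlarged crop.

Run:
```python
import cv2,numpy as np
t=cv2.imread("pics/top0.png");s=cv2.imread("pics/side0.png")
a=cv2.resize(t[110:215,150:310],None,fx=5,fy=5,interpolation=cv2.INTER_CUBIC)
b=cv2.resize(s[110:250,205:355],None,fx=4,fy=4,interpolation=cv2.INTER_CUBIC)
cv2.imwrite("pics/topc.png",a);cv2.imwrite("pics/sidec.png",b)
```

```text
(no output)
```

View pics/topc.png

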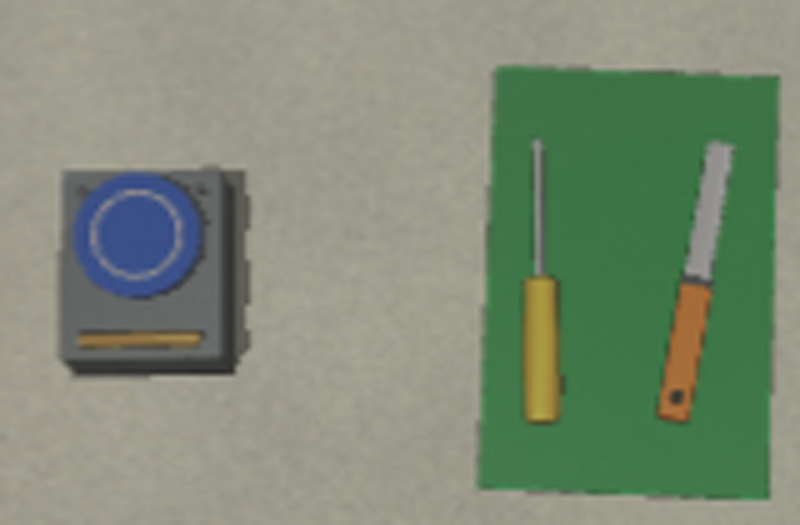

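View pics/sidec.png

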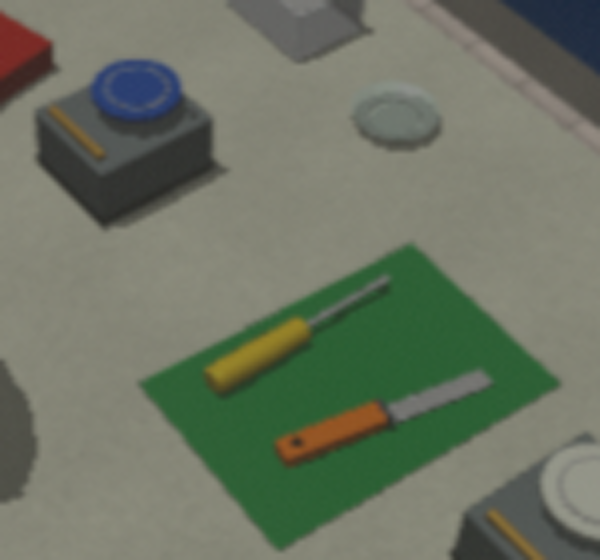

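The crop confirms it: a grey box, a bright blue lid and a brass rail on the side nearest the robot (crop 78–204,340). The bar with the orange handle is on the mat's right (-y) half. Now I'll measure.

```bash
cat > h.py <<'E'
import numpy as np,cv2
def ray(c,uv):
    uv=np.atleast_2d(np.asarray(uv,float))
    xd=(uv[:,0]-c['cx'])/c['fx']; yd=(uv[:,1]-c['cy'])/c['fy']
    x,y=xd.copy(),yd.copy()
    for _ in range(20):
        s=1+c['k1']*(x*x+y*y); x=xd/s;y=yd/s
    d=np.stack([x,-y,-np.ones_like(x)],1)@c['pose'][:3,:3].T
    return c['pose'][:3,3],d
def onz(c,uv,z):
    o,d=ray(c,uv); return o+d*((z-o[2])/d[:,2])[:,None]
def proj(c,P):
    P=np.atleast_2d(P); q=(P-c['pose'][:3,3])@c['pose'][:3,:3]
    x=q[:,0]/-q[:,2]; y=-q[:,1]/-q[:,2]; s=1+c['k1']*(x*x+y*y)
    return np.stack([c['cx']+c['fx']*x*s,c['cy']+c['fy']*y*s],1)
E
cat > m.py <<'E'
from h import *
from workcell import bot
B={'top':(150,310,110,215),'side':(205,355,110,250)}
for n in('top','side'):
    c=bot.get_calibration(n); im=cv2.imread(f"pics/{n}0.png"); x0,x1,y0,y1=B[n]
    hsv=cv2.cvtColor(im,cv2.COLOR_BGR2HSV); w=np.zeros(im.shape[:2],np.uint8); w[y0:y1,x0:x1]=255
    R={'mat':((45,90,40),(85,255,255),.003),'orange':((5,140,90),(16,255,255),.015),'yellow':((20,140,60),(32,255,255),.012),'brass':((14,90,70),(24,255,255),.078),'blue':((105,110,60),(125,255,255),.093)}
    for k,(lo,hi,z) in R.items():
        m=cv2.inRange(hsv,lo,hi)&w
        if k=='mat': m=cv2.morphologyEx(m,cv2.MORPH_CLOSE,np.ones((25,25)))&w
        nn,lab,st,ce=cv2.connectedComponentsWithStats(m)
        for i in range(1,nn):
            if st[i,4]<12: continue
            v,u=np.nonzero(lab==i); P=onz(c,np.stack([u,v],1),z)[:,:2]
            r=cv2.minAreaRect(P.astype(np.float32)*1000)
            cov=np.cov(P.T); e,V=np.linalg.eigh(cov); a=np.degrees(np.arctan2(V[1,1],V[0,1]))
            print(n,k,st[i,4],'px',ce[i].round(1),'cen',P.mean(0).round(4),'ang',a.round(1),'rect',np.round(r[0],0),np.round(r[1],0),round(r[2],1))
E
python3 m.py
```

```text
top mat 4762 px [275.8 166.5] cen [ 0.5883 -0.0231] ang 179.2 rect [591. -23.] [196. 298.] 89.0
top orange 157 px [286.4 179.6] cen [ 0.5403 -0.0599] ang 170.8 rect [539. -60.] [21. 94.] 80.9
top yellow 175 px [257.7 179.8] cen [0.5376 0.0389] ang -177.3 rect [539.  38.] [94. 21.] 1.3
top brass 116 px [258.  179.2] cen [0.5283 0.0387] ang -176.2 rect [529.  39.] [94. 20.] 1.3
top brass 159 px [286.4 179.7] cen [ 0.5292 -0.0552] ang 170.6 rect [528. -55.] [21. 91.] 80.7
top brass 63 px [178.1 177.3] cen [0.5284 0.3035] ang 93.7 rect [528. 306.] [ 9. 76.] 4.6
top blue 207 px [177.  156.7] cen [0.5949 0.3082] ang -148.8 rect [596. 308.] [78. 80.] 1.4
top blue 185 px [176.9 156.4] cen [0.5958 0.3086] ang 162.0 rect [595. 308.] [51. 46.] 2.6
side mat 3952 px [291.1 207.7] cen [ 0.5853 -0.0252] ang 179.0 rect [592. -21.] [196. 295.] 89.0
side orange 153 px [287.6 217.4] cen [ 0.5414 -0.0581] ang 171.1 rect [541. -58.] [21. 95.] 80.9
side yellow 171 px [269.  197.8] cen [0.5431 0.045 ] ang -177.7 rect [545.  45.] [103.  26.] 1.5
side yellow 18 px [333.1 243.6] cen [ 0.5959 -0.2158] ang 91.1 rect [ 596. -215.] [ 3. 42.] 0.4
side brass 37 px [224.  142.9] cen [0.5283 0.3039] ang 92.0 rect [529. 306.] [ 9. 75.] 1.0
side brass 60 px [269.7 198.8] cen [ 0.5068 -0.0017] ang -175.2 rect [506.   0.] [85. 15.] 3.0
side brass 37 px [285.2 215.7] cen [ 0.5059 -0.0825] ang 171.9 rect [508. -83.] [ 8. 89.] 82.9
side brass 48 px [333.  243.5] cen [ 0.5572 -0.2401] ang 90.7 rect [ 557. -240.] [ 7. 50.] 0.3
side blue 197 px [346.9 115.3] cen [0.9988 0.1552] ang 79.0 rect [984. 146.] [98. 83.] 55.9
side blue 218 px [238.4 132.1] cen [0.5955 0.3094] ang 55.1 rect [596. 310.] [79. 78.] 55.7
```

Both cameras agree:
- **Rail:** (0.5285, 0.305)
- **Lid:** (0.5955, 0.309), so the spacing is 67 mm as specified, and the pot yaw is about 2.5°
- **Handle centre:** (0.541, -0.059), with yaw about -9°. That puts the grip point near (0.5605, -0.062).

I'll turn the tool to yaw 171° and travel at height.

>>> servo_tool(
  targets=[
    [[0,0,0],-1],
    [[0,0,0],-1],
    [[0,0,0],-0.5],
    [[-0.55,-0.75,0],0],
    [[-0.55,-0.75,0],0],
    [[-0.55,-0.75,0],0],
    [[-0.55,-0.75,0],0],
    [[-0.55,-0.75,0],0],
    [[-0.55,-0.75,0],0],
    [[-0.55,-0.75,0],0],
    [[-0.55,-0.75,0],0],
  ],
  gripper=1,
  newtons=60,
)

```text
clock: 1.48
position: [0.4002, 0.2487, 0.2312]
tool_rot: [-3.141, -0.0, 2.983]
force: [0.5, 0.4, 0.2]
grip_width: 0.0855
```

```bash
cat > d.py <<'E'
import sys,numpy as np
from scipy.spatial.transform import Rotation as Ro
from workcell import bot
def go(t,yawdeg):
    s=bot.observe(); R=Ro.from_euler('xyz',s['tool_rot'])
    d=R.inv().apply(np.array(t)-s['position'])/.05
    yaw=np.degrees(s['tool_rot'][2]); dy=(yawdeg-yaw+180)%360-180
    print('t',s['clock'],'pos',s['position'].round(4),'rpy',np.degrees(s['tool_rot']).round(2),'F',s['force'].round(1),'w',round(s['grip_width'],4),'q',s['qpos'].round(2))
    print('shift units',d.round(2),'turn units',round(-dy/5,2))
if __name__=='__main__':
    a=list(map(float,sys.argv[1:])); go(a[:3],a[3])
E
python3 d.py .5605 -.062 .15 171
```

```text
t 1.475 pos [0.4002 0.2487 0.2312] rpy [-1.7999e+02 -1.0000e-02  1.7091e+02] F [0.5 0.4 0.2] w 0.0855 q [-0.68  0.28 -0.    1.99  0.    0.87  0.73]
shift units [-4.15 -5.63  1.62] turn units -0.02
```

>>> servo_tool(
  targets=[
    [[-0.6,-0.8,0],0],
    [[-0.6,-0.8,0],0],
    [[-0.6,-0.8,0],0],
    [[-0.6,-0.8,0.2],0],
    [[-0.6,-0.8,0.3],0],
    [[-0.6,-0.8,0.4],0],
    [[-0.55,-0.83,0.7],0],
    [[0,0,0],0],
    [[0,0,0],0],
  ],
)

```text
clock: 2.6
position: [0.56, -0.0602, 0.1512]
tool_rot: [3.141, -0.001, 2.983]
force: [0.6, 1.6, 0.3]
grip_width: 0.0853
```

```bash
python3 d.py .5605 -.062 .08 171
python3 - <<'E'
from h import *
from workcell import bot
c=bot.get_calibration('wrist'); im=bot.grab_frame('wrist'); cv2.imwrite('pics/w1.png',im)
import pickle; pickle.dump(c,open('w1.pkl','wb'))
print(c)
print(proj(c,[[.5605,-.062,.019],[.5605+.13*.9877,-.062-.13*.1564,.007],[.5605-.07*.9877,-.062+.07*.1564,.019]]))
E
```

```text
t 2.6 pos [ 0.56   -0.0602  0.1512] rpy [ 1.7999e+02 -4.0000e-02  1.7091e+02] F [0.6 1.6 0.3] w 0.0853 q [-0.08  0.53  0.11  1.84 -0.08  0.77  1.49]
shift units [-0.02 -0.03  1.42] turn units -0.02
{'fx': 268.4827510265461, 'fy': 268.4827510265461, 'cx': 255.66260597746148, 'cy': 190.7293646891604, 'k1': -0.0016193424316512785, 'pose': array([[ 0.1582641 , -0.94722198, -0.27878844,  0.4892875 ],
       [ 0.98739607,  0.15217123,  0.04350761, -0.04879445],
       [ 0.00121221, -0.28216031,  0.95936651,  0.29362917],
       [ 0.        ,  0.        ,  0.        ,  1.        ]])}
[[253.6750881  183.13926134]
 [254.15054586 282.31577617]
 [253.39238692 114.32329983]]
```

View pics/w1.png

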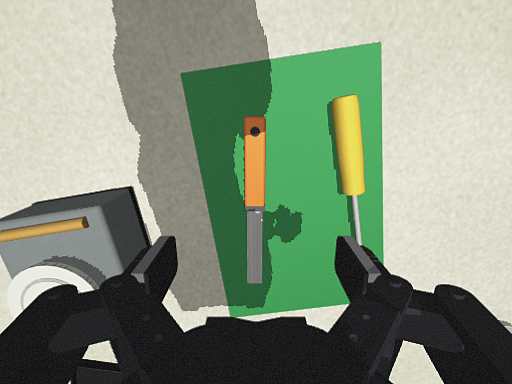

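The wrist view matches the prediction: handle end (255,116), tip (254,283), and the bar aligned with the tool. I'll descend.

>>> servo_tool(
  targets=[
    [[0,0,0.5],0],
    [[0,0,0.6],0],
    [[0,0,0.6],0],
    [[0,0,0.5],0],
    [[0,0,0.4],0],
    [[0,0,0.2],0],
    [[0,0,0.1],0],
    [[0,0,0],0],
    [[0,0,0],0],
  ],
)

```text
clock: 3.78
position: [0.5606, -0.0606, 0.007]
tool_rot: [3.141, 0.001, 2.983]
force: [-0.5, -0.3, -0.3]
grip_width: 0.0857
```

>>> servo_tool(
  targets=[
    [[0,0,0],0],
    [[0,0,0],0],
    [[0,0,0],0],
    [[0,0,0],0],
    [[0,0,0],0],
    [[0,0,0],0],
    [[0,0,0],0],
    [[0,0,0],0],
  ],
  gripper=-1,
  newtons=60,
)

```text
clock: 4.78
position: [0.5603, -0.0606, 0.0066]
tool_rot: [3.142, 0.0, 2.983]
force: [-1.3, -0.5, 6.8]
grip_width: 0.021
```

```bash
python3 d.py .5605 -.062 .25 171
python3 - <<'E'
from h import *
from workcell import bot
im=bot.grab_frame('wrist'); cv2.imwrite('pics/w2.png',im)
E
```

```text
t 4.775 pos [ 0.5603 -0.0606  0.0066] rpy [1.800e+02 1.000e-02 1.709e+02] F [-1.3 -0.5  6.8] w 0.021 q [-0.05  0.76  0.07  1.9  -0.11  0.49  1.51]
shift units [-0.01 -0.03 -4.87] turn units -0.02
```

View pics/w2.png

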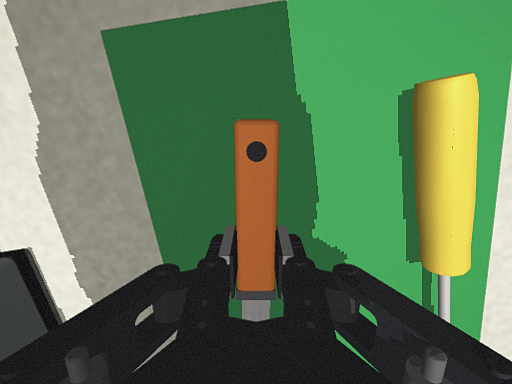

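>>> servo_tool(
  targets=[
    [[0,0,-0.2],0],
    [[0,0,-0.4],0],
    [[0,0,-0.5],0],
    [[0,0,-0.5],0],
    [[0,0,-0.5],0],
    [[0,0,-0.5],0],
    [[0,0,-0.4],0],
    [[0,0,-0.2],0],
    [[0,0,0],-0.6],
    [[0,0,0],-0.9],
    [[0,0,0],-0.8],
    [[0,0,0],0],
  ],
)

```text
clock: 6.32
position: [0.56, -0.0607, 0.1661]
tool_rot: [3.141, -0.001, -3.1]
force: [1.2, 0.5, -1.0]
grip_width: 0.0205
```

```bash
python3 d.py .3737 .2975 .15 182.5
python3 - <<'E'
from h import *
from workcell import bot
im=bot.grab_frame('wrist'); cv2.imwrite('pics/w3.png',im)
im=bot.grab_frame('side'); cv2.imwrite('pics/s3.png',cv2.resize(im[100:270,200:400],None,fx=4,fy=3.5))
E
```

```text
t 6.325 pos [ 0.56   -0.0607  0.1661] rpy [ 1.7999e+02 -3.0000e-02 -1.7762e+02] F [ 1.2  0.5 -1. ] w 0.0205 q [-0.05  0.51  0.07  1.83 -0.04  0.81  1.66]
shift units [3.42 7.31 0.32] turn units -0.02
```

View pics/w3.png

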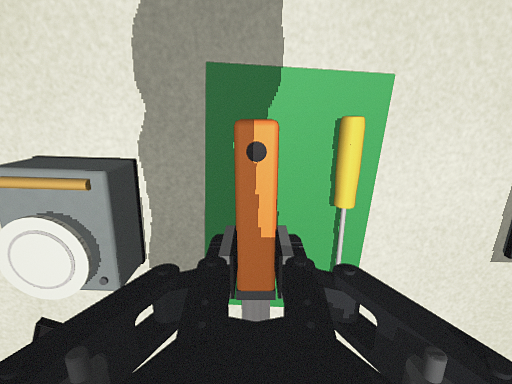

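View pics/s3.png

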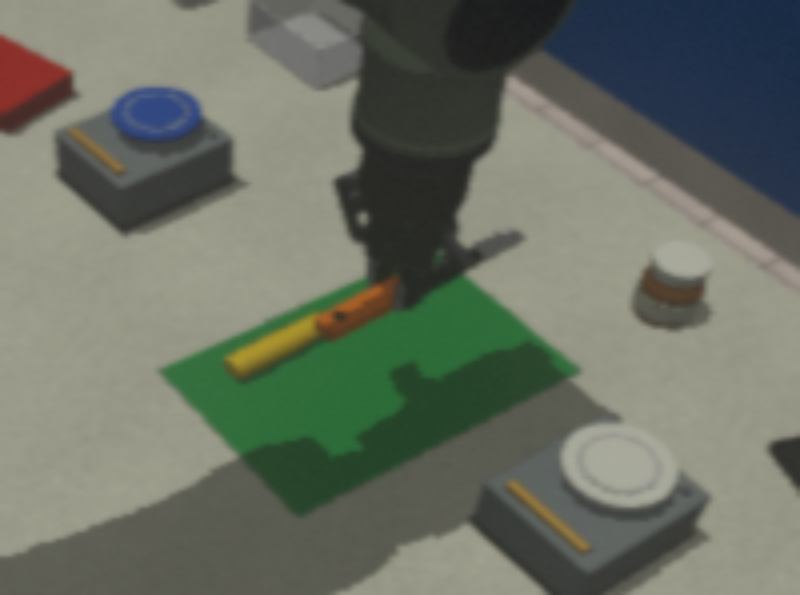

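The bar is held exactly as it was on the mat: the wrist view is the same, with the handle end at row 121 and the junction at row 293. Next I'll move to the pre-insertion point.

>>> servo_tool(
  targets=[
    [[0.2,0.4,0],0],
    [[0.35,0.75,0],0],
    [[0.35,0.75,0],0],
    [[0.35,0.75,0],0],
    [[0.35,0.75,0],0],
    [[0.35,0.75,0],0],
    [[0.35,0.75,0],0],
    [[0.35,0.75,0],0],
    [[0.35,0.75,0],0],
    [[0.3,0.6,0],0],
    [[0.1,0.3,0],0],
    [[0,0,0],0],
  ],
)

```text
clock: 7.92
position: [0.3745, 0.2976, 0.1663]
tool_rot: [3.142, -0.0, -3.098]
force: [0.4, -0.9, -1.7]
grip_width: 0.0205
```

```bash
python3 d.py .3737 .2975 .0835 182.5
```

```text
t 7.925 pos [0.3745 0.2976 0.1663] rpy [ 180.     -0.   -177.52] F [ 0.4 -0.9 -1.7] w 0.0205 q [-0.79  0.38 -0.    2.04  0.    0.72  0.82]
shift units [ 0.02 -0.    1.66] turn units -0.0
```

>>> servo_tool(
  targets=[
    [[0,0,0.2],0],
    [[0,0,0.4],0],
    [[0,0,0.4],0],
    [[0,0,0.35],0],
    [[0,0,0.2],0],
    [[0,0,0.1],0],
    [[0,0,0],0],
    [[0,0,0],0],
  ],
)

```text
clock: 8.93
position: [0.3753, 0.297, 0.0842]
tool_rot: [3.141, 0.001, -3.1]
force: [0.2, -0.4, -1.4]
grip_width: 0.0204
```

```bash
python3 d.py .4337 .3001 .0836 182.5
python3 - <<'E'
from h import *
from workcell import bot
a=bot.grab_frame('top');b=bot.grab_frame('side');cv2.imwrite('pics/t4r.png',a);cv2.imwrite('pics/s4r.png',b)
cv2.imwrite('pics/t4.png',cv2.resize(a[120:240,120:240],None,fx=5,fy=5,interpolation=2)); cv2.imwrite('pics/s4.png',cv2.resize(b[90:210,150:290],None,fx=5,fy=5,interpolation=2))
y=np.radians(2.5);s=bot.observe();p=s['position'];p[2]-=.0036
for n in('top','side'):
    print(n,proj(bot.get_calibration(n),[p+np.array([np.cos(y),np.sin(y),0])*.13+[0,0,.004]]))
E
```

```text
t 8.925 pos [0.3753 0.297  0.0842] rpy [ 1.7997e+02  3.0000e-02 -1.7760e+02] F [ 0.2 -0.4 -1.4] w 0.0204 q [-0.79  0.53 -0.01  2.1   0.01  0.52  0.81]
shift units [-1.17  0.01  0.01] turn units -0.02
top [[177.71201807 183.90046753]]
side [[218.60502705 144.09011366]]
```

View pics/t4.png

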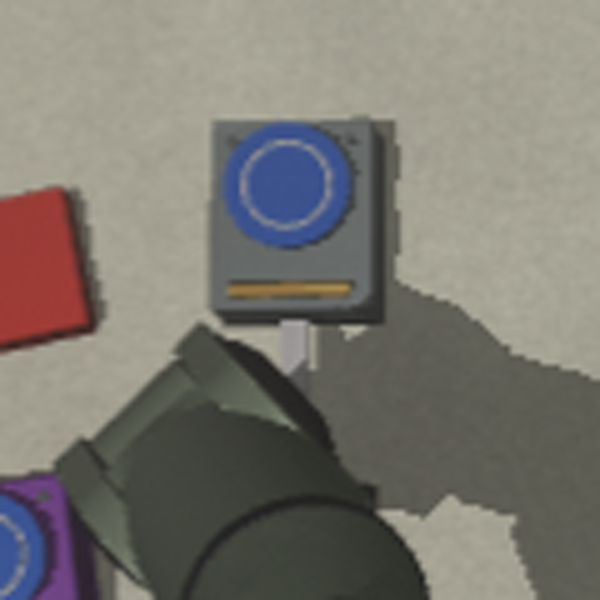

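View pics/s4.png

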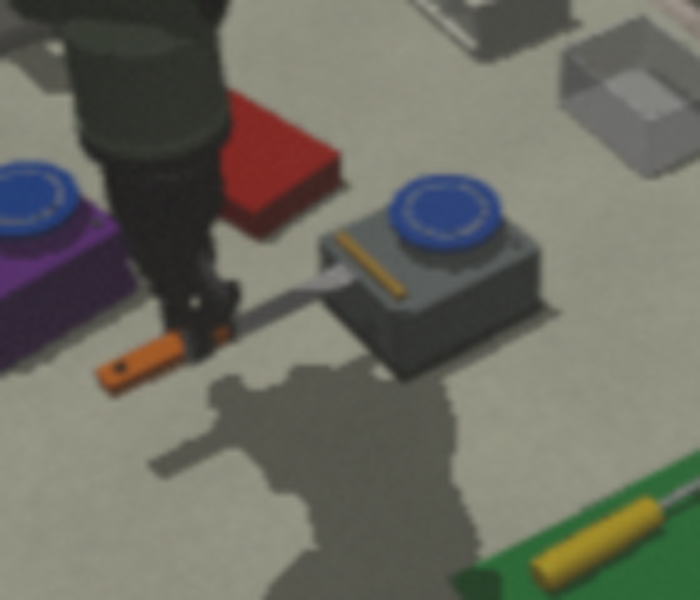

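The tip is at crop (297,320), about 5 mm to -y of the predicted line, which is within tolerance. I'll nudge +y by 4 mm and insert.

>>> servo_tool(
  targets=[
    [[-0.1,0.08,0],0],
    [[-0.15,0,0],0],
    [[-0.15,0,0],0],
    [[-0.15,0,0],0],
    [[0,0,0],0],
  ],
)

```text
clock: 9.65
position: [0.403, 0.3019, 0.0837]
tool_rot: [-3.142, 0.0, -3.1]
force: [-0.6, -0.3, -1.9]
grip_width: 0.0203
```

```bash
python3 d.py .4337 .3041 .0836 182.5
```

```text
t 9.65 pos [0.403  0.3019 0.0837] rpy [-1.8000e+02  1.0000e-02 -1.7764e+02] F [-0.6 -0.3 -1.9] w 0.0203 q [-0.75  0.56 -0.01  2.03  0.01  0.55  0.84]
shift units [-0.62  0.02  0.  ] turn units -0.03
```

>>> servo_tool(
  targets=[
    [[-0.15,0,0],0],
    [[-0.15,0,0],0],
    [[-0.15,0,0],0],
    [[-0.12,0,0],0],
    [[-0.05,0,0],0],
    [[0,0,0],0],
    [[0,0,0],0],
  ],
)

```text
clock: 10.52
position: [0.4331, 0.3034, 0.0838]
tool_rot: [-3.142, -0.0, -3.099]
force: [0.2, -0.3, -0.4]
grip_width: 0.0205
```

```bash
cat > look.py <<'E'
from h import *
import sys
from workcell import bot
k=sys.argv[1]
a=bot.grab_frame('top');b=bot.grab_frame('side')
A=cv2.resize(a[140:220,140:220],(500,500),interpolation=2);B=cv2.resize(b[110:190,160:260],(600,480),interpolation=2)
cv2.imwrite(f'pics/t{k}.png',A);cv2.imwrite(f'pics/s{k}.png',B)
E
python3 d.py .4337 .3041 .0836 182.5;python3 look.py 5
```

```text
t 10.525 pos [0.4331 0.3034 0.0838] rpy [-1.8000e+02 -1.0000e-02 -1.7758e+02] F [ 0.2 -0.3 -0.4] w 0.0205 q [-0.72  0.58 -0.01  1.97  0.01  0.59  0.88]
shift units [-0.01  0.01  0.  ] turn units -0.02
```

View pics/t5.png

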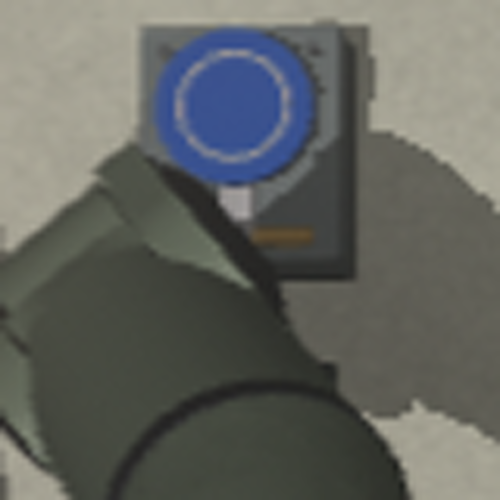

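View pics/s5.png

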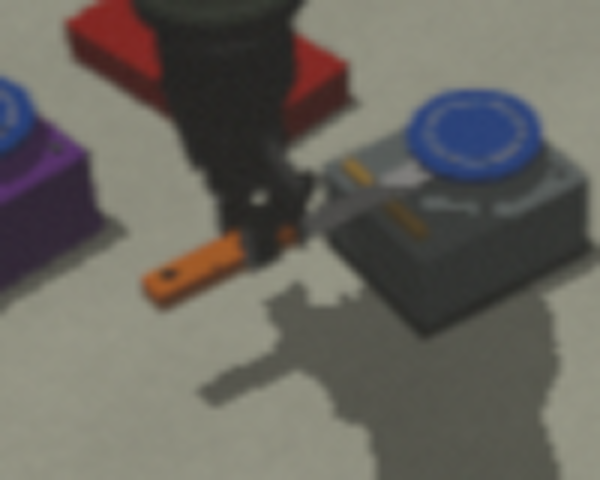

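The blade lies over the rail with its tip under the rim, centred. I'll start bearing down, with slight forward creep.

>>> servo_tool(
  targets=[
    [[0,0,0.05],0],
    [[0,0,0.05],0],
    [[-0.01,0,0.05],0],
    [[-0.01,0,0.05],0],
    [[-0.01,0,0.05],0],
    [[-0.01,0,0.05],0],
    [[0,0,0],0],
    [[0,0,0],0],
  ],
)

```text
clock: 11.62
position: [0.4354, 0.3036, 0.0687]
tool_rot: [3.141, 0.0, -3.099]
force: [-0.7, 0.5, 4.4]
grip_width: 0.0208
```

```bash
python3 d.py .4337 .3041 .0836 182.5;python3 look.py 6
```

```text
t 11.625 pos [0.4354 0.3036 0.0687] rpy [ 179.99    0.   -177.58] F [-0.7  0.5  4.4] w 0.0208 q [-0.71  0.61 -0.01  1.97  0.01  0.56  0.88]
shift units [ 0.03  0.01 -0.3 ] turn units -0.02
```

View pics/s6.png

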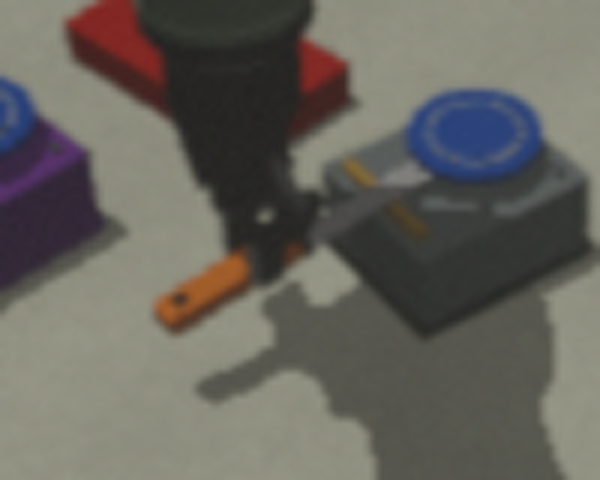

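>>> servo_tool(
  targets=[
    [[-0.01,0,0.04],0],
    [[-0.01,0,0.04],0],
    [[-0.01,0,0.04],0],
    [[-0.01,0,0.04],0],
    [[0,0,0.04],0],
    [[0,0,0],0],
    [[0,0,0],0],
  ],
)

```text
clock: 12.6
position: [0.4358, 0.3036, 0.0588]
tool_rot: [-3.141, -0.002, -3.099]
force: [-12.6, 0.1, 15.4]
grip_width: 0.0201
```

```bash
python3 d.py .4337 .3041 .0836 182.5;python3 look.py 7
```

```text
t 12.6 pos [0.4358 0.3036 0.0588] rpy [-1.7996e+02 -1.4000e-01 -1.7755e+02] F [-12.6   0.1  15.4] w 0.0201 q [-0.71  0.63 -0.01  1.97  0.01  0.54  0.88]
shift units [ 0.04  0.01 -0.5 ] turn units -0.01
```

View pics/s7.png

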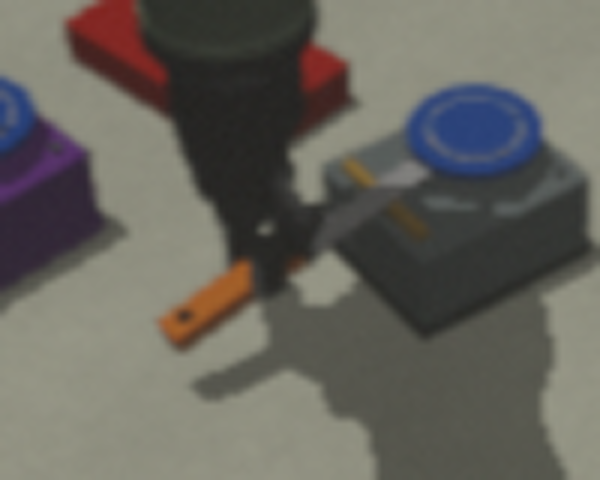

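>>> servo_tool(
  targets=[
    [[-0.01,0,0.04],0],
    [[-0.01,0,0.04],0],
    [[0,0,0.04],0],
    [[0,0,0.04],0],
    [[0,0,0],0],
    [[0,0,0],0],
  ],
)

```text
clock: 13.45
position: [0.4369, 0.3036, 0.0508]
tool_rot: [-3.141, -0.002, -3.099]
force: [-12.1, -1.1, 14.7]
grip_width: 0.0204
```

```bash
python3 d.py .4337 .3041 .0836 182.5;python3 look.py 8
python3 - <<'E'
from h import *
from workcell import bot
c=bot.get_calibration('side')
def blue(im):
    h=cv2.cvtColor(im,cv2.COLOR_BGR2HSV);m=cv2.inRange(h,(105,110,60),(125,255,255));m[:115]=0;m[160:]=0;m[:,:208]=0;m[:,265:]=0
    # soft top edge
    b=im[118:150,232:246].astype(float); s=(b[...,0]-b[...,2]).mean(1); return np.argwhere(m).mean(0),m.sum()//255,s[:10].round(0)
for f in(cv2.imread('pics/side0.png'),bot.grab_frame('side')): print(blue(f))
for h in(0,.004,.006): print(proj(c,[[.5955,.309,.093+h]]))
E
```

```text
t 13.45 pos [0.4369 0.3036 0.0508] rpy [-1.7996e+02 -1.3000e-01 -1.7755e+02] F [-12.1  -1.1  14.7] w 0.0204 q [-0.71  0.65 -0.01  1.97  0.01  0.53  0.88]
shift units [ 0.06  0.01 -0.66] turn units -0.01
(array([132.07798165, 238.4266055 ]), np.uint64(218), array([-14., -14., -14., -14., -14., -13.,  -4.,  35.,  55.,  52.]))
(array([130.9       , 238.56956522]), np.uint64(230), array([-15., -15., -15., -15., -12.,   6.,  47.,  60.,  63.,  68.]))
[[238.4882938  132.10010131]]
[[238.47351168 131.26189835]]
[[238.46609648 130.8414283 ]]
```

View pics/s8.png

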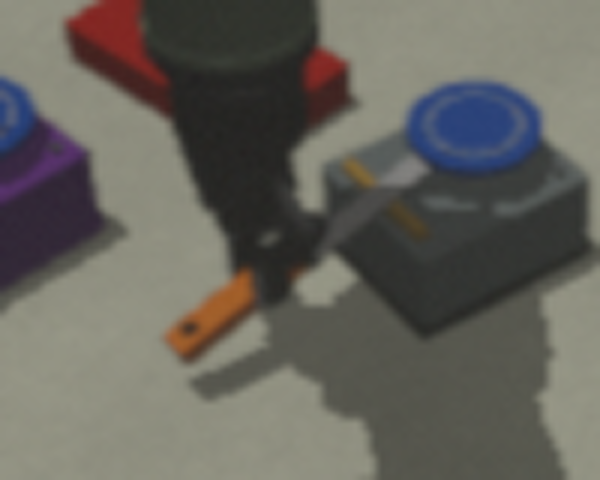

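By the image the lid is up about 5.6 mm (rows 132.07 → 130.90), and the geometry says about 19°. I'll add a little more margin.

>>> servo_tool(
  targets=[
    [[0,0,0.03],0],
    [[0,0,0.03],0],
    [[0,0,0],0],
    [[0,0,0],0],
  ],
)

```text
clock: 14.1
position: [0.4373, 0.3037, 0.0479]
tool_rot: [-3.141, -0.002, -3.099]
force: [-9.3, 0.3, 16.4]
grip_width: 0.0207
```

```bash
python3 d.py .4337 .3041 .0836 182.5;cat > lid.py <<'E'
from h import *
from workcell import bot
f=bot.grab_frame('side');cv2.imwrite('pics/lid_%d.png'%(bot.observe()['clock']*100),f)
def blue(im):
    h=cv2.cvtColor(im,cv2.COLOR_BGR2HSV);m=cv2.inRange(h,(105,110,60),(125,255,255));m[:115]=0;m[160:]=0;m[:,:208]=0;m[:,265:]=0
    g=im[118:130,232:246].astype(float);s=(g[...,0]-g[...,2]).mean(1)
    return np.argwhere(m).mean(0),np.interp(20,s[:9],np.arange(9))+118
a,b=blue(cv2.imread('pics/side0.png')),blue(f)
print('rise mm by centroid',(a[0][0]-b[0][0])/.21,'by edge',(a[1]-b[1])/.21)
E
python3 lid.py
```

```text
t 14.1 pos [0.4373 0.3037 0.0479] rpy [-1.7998e+02 -9.0000e-02 -1.7756e+02] F [-9.3  0.3 16.4] w 0.0207 q [-0.71  0.65 -0.01  1.97  0.01  0.52  0.88]
shift units [ 0.07  0.01 -0.71] turn units -0.01
rise mm by centroid 6.812667727641584 by edge 7.3119962956392035
```

The lid is up about 7 mm. To withdraw I'll slide the bar back along its own axis, so the tip drops clear of the lid, and then lift.

>>> servo_tool(
  targets=[
    [[0.06,0,0.02],0],
    [[0.1,0,0.037],0],
    [[0.1,0,0.037],0],
    [[0.08,0,0.03],0],
    [[0,0,0],0],
    [[0,0,0],0],
  ],
)

```text
clock: 14.9
position: [0.4209, 0.3028, 0.0414]
tool_rot: [-3.141, -0.001, -3.099]
force: [-3.6, 0.7, 2.5]
grip_width: 0.0203
```

```bash
python3 d.py .4337 .3041 .0836 182.5;python3 lid.py;python3 look.py 9
```

```text
t 14.9 pos [0.4209 0.3028 0.0414] rpy [-1.7998e+02 -5.0000e-02 -1.7758e+02] F [-3.6  0.7  2.5] w 0.0203 q [-0.73  0.65 -0.01  2.01  0.01  0.48  0.87]
shift units [-0.26  0.01 -0.84] turn units -0.02
rise mm by centroid 7.076444763119331 by edge 7.292307578137255
```

View pics/s9.png

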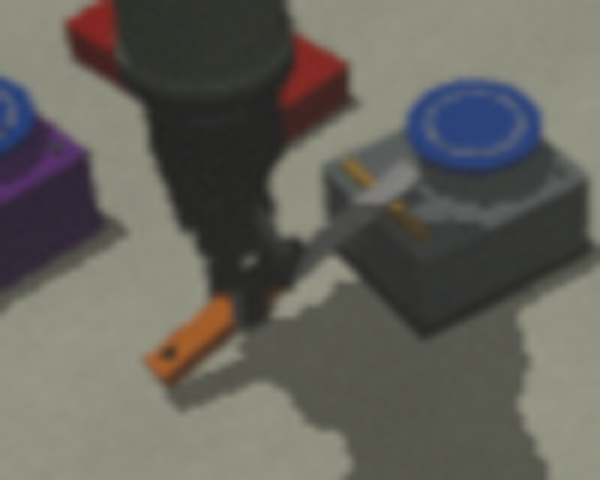

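View pics/t9.png

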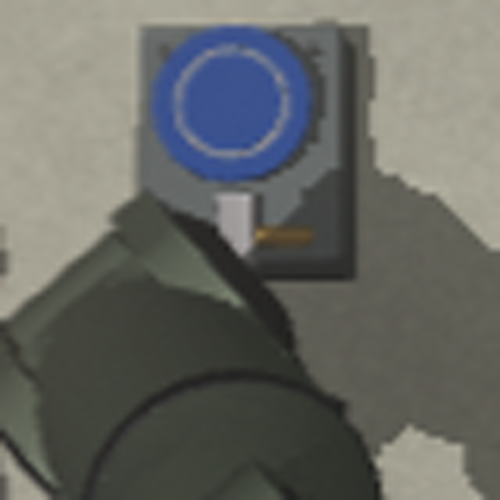

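The tip is out from under the rim and the lid stayed up. I'll move up and back.

>>> servo_tool(
  targets=[
    [[0.1,0,-0.05],0],
    [[0.15,0,-0.1],0],
    [[0.2,0,-0.2],0],
    [[0.2,0,-0.3],0],
    [[0.2,0,-0.4],0],
    [[0,0,-0.5],0],
    [[0,0,-0.5],0],
    [[0,0,-0.4],0],
    [[0,0,-0.1],0],
    [[0,0,0],0],
  ],
  newtons=60,
)

```text
clock: 16.3
position: [0.3786, 0.3011, 0.1693]
tool_rot: [3.141, 0.0, -3.099]
force: [-0.9, -0.1, -0.8]
grip_width: 0.0203
```

```bash
python3 d.py .56 -.062 .165 182.5;python3 lid.py
```

```text
t 16.3 pos [0.3786 0.3011 0.1693] rpy [ 1.7998e+02  2.0000e-02 -1.7758e+02] F [-0.9 -0.1 -0.8] w 0.0203 q [-0.8   0.39  0.    2.03 -0.    0.73  0.82]
shift units [-3.32 -7.41  0.08] turn units -0.02
rise mm by centroid 7.121013543031939 by edge 7.190772895503577
```

>>> servo_tool(
  targets=[
    [[-0.15,-0.35,0],0],
    [[-0.3,-0.7,0],0],
    [[-0.3,-0.75,0],0],
    [[-0.35,-0.75,0],0],
    [[-0.35,-0.75,0],0],
    [[-0.35,-0.75,0],0],
    [[-0.35,-0.75,0],0],
    [[-0.35,-0.75,0],0],
    [[-0.35,-0.75,0],0],
    [[-0.3,-0.75,0],0],
    [[-0.15,-0.35,0],0],
    [[0,0,0],0],
  ],
)

```text
clock: 17.85
position: [0.559, -0.0625, 0.1683]
tool_rot: [-3.141, -0.001, -3.101]
force: [-0.4, 0.2, -1.4]
grip_width: 0.0204
```

>>> servo_tool(
  targets=[
    [[0,0,0.3],0],
    [[0,0,0.5],0],
    [[0,0,0.5],0],
    [[0,0,0.5],0],
    [[0,0,0.4],0],
    [[0,0,0.2],0],
    [[0,0,0],0],
    [[0,0,0],0],
  ],
)

```text
clock: 18.85
position: [0.5596, -0.0614, 0.0497]
tool_rot: [-3.142, 0.001, -3.099]
force: [0.3, -0.0, -1.9]
grip_width: 0.0208
```

```bash
python3 d.py .56 -.062 .0066 182.5
python3 - <<'E'
from h import *
from workcell import bot
b=bot.grab_frame('side')
cv2.imwrite('pics/s10.png',cv2.resize(b[150:270,220:370],(750,600),interpolation=2))
E
```

```text
t 18.85 pos [ 0.5596 -0.0614  0.0497] rpy [-1.8000e+02  4.0000e-02 -1.7757e+02] F [ 0.3 -0.  -1.9] w 0.0208 q [-0.03  0.68  0.05  1.9  -0.06  0.56  1.67]
shift units [-0.01 -0.01  0.86] turn units -0.01
```

View pics/s10.png

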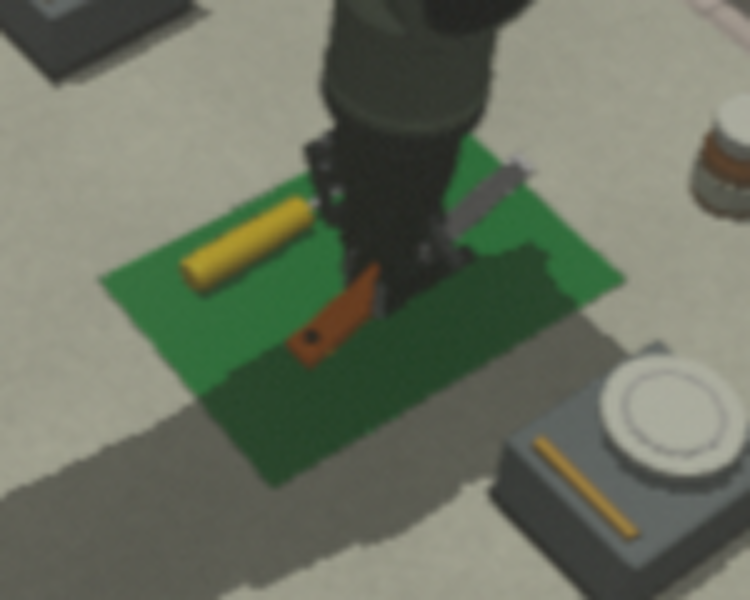

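Over the mat. I'll lower gently with the lightest grip so the heel levels the bar.

>>> servo_tool(
  targets=[
    [[0,0,0.1],0],
    [[0,0,0.1],0],
    [[0,0,0.1],0],
    [[0,0,0.08],0],
    [[0,0,0.08],0],
    [[0,0,0.08],0],
    [[0,0,0.06],0],
    [[0,0,0.06],0],
    [[0,0,0.06],0],
    [[0,0,0.05],0],
    [[0,0,0],0],
    [[0,0,0],0],
  ],
  gripper=-1,
  newtons=20,
)

```text
clock: 20.4
position: [0.5602, -0.0616, 0.011]
tool_rot: [-3.142, 0.002, -3.099]
force: [2.8, 0.3, 6.3]
grip_width: 0.0201
```

```bash
python3 d.py .56 -.062 .0066 182.5
python3 - <<'E'
from h import *
from workcell import bot
b=bot.grab_frame('side')
cv2.imwrite('pics/s11.png',cv2.resize(b[150:270,220:370],(750,600),interpolation=2))
E
```

```text
t 20.4 pos [ 0.5602 -0.0616  0.011 ] rpy [-1.8000e+02  1.1000e-01 -1.7759e+02] F [2.8 0.3 6.3] w 0.0201 q [-0.03  0.75  0.05  1.9  -0.07  0.49  1.68]
shift units [ 0.01 -0.01  0.09] turn units -0.02
```

View pics/s11.png

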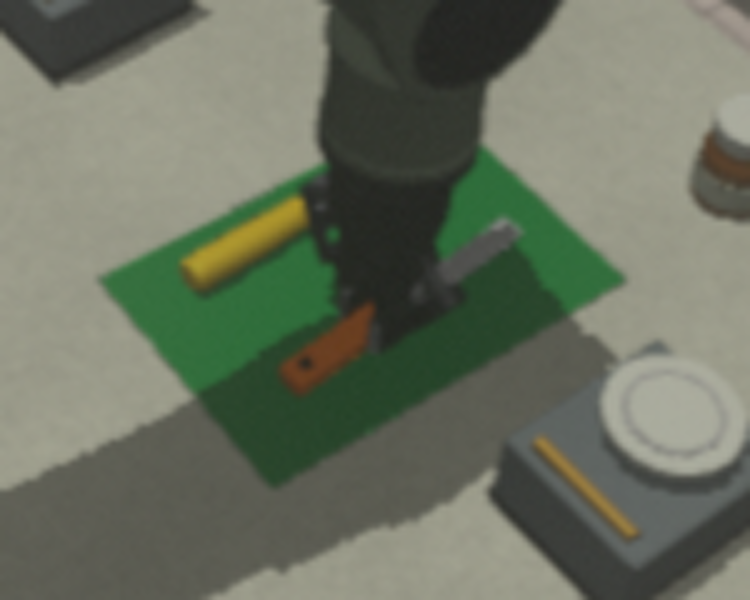

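>>> servo_tool(
  targets=[
    [[0,0,0.03],0],
    [[0,0,0.03],0],
    [[0,0,0],0],
    [[0,0,0],0],
  ],
)

```text
clock: 20.95
position: [0.5604, -0.0618, 0.0081]
tool_rot: [-3.141, 0.002, -3.1]
force: [3.9, -0.2, 6.7]
grip_width: 0.0208
```

>>> servo_tool(
  targets=[
    [[0,0,0],0],
    [[0,0,0],0],
    [[0,0,0],0],
    [[0,0,0],0],
    [[0,0,0],0],
    [[0,0,0],0],
    [[0,0,0],0],
    [[0,0,0],0],
  ],
  gripper=1,
)

```text
clock: 21.95
position: [0.5592, -0.0616, 0.0076]
tool_rot: [-3.142, -0.0, -3.1]
force: [-0.3, 0.7, 0.1]
grip_width: 0.0856
```

>>> servo_tool(
  targets=[
    [[0,0,-0.2],0],
    [[0,0,-0.4],0],
    [[0,0,-0.6],0],
    [[0,0,-0.6],0],
    [[0,0,-0.6],0],
    [[0,0,-0.5],0],
    [[0,0,-0.3],0],
    [[0,0,0],0],
    [[0,0,0],0],
  ],
)

```text
clock: 23.08
position: [0.5588, -0.0616, 0.1668]
tool_rot: [3.142, -0.001, -3.099]
force: [0.2, -0.2, 0.8]
grip_width: 0.0855
```

```bash
python3 d.py .56 -.062 .0066 182.5; python3 lid.py
python3 - <<'E'
from h import *
from workcell import bot
b=bot.grab_frame('side');w=bot.grab_frame('wrist');cv2.imwrite('pics/w12.png',w)
cv2.imwrite('pics/s12.png',cv2.resize(b[100:270,200:390],(760,600),interpolation=2))
E
```

```text
t 23.075 pos [ 0.5588 -0.0616  0.1668] rpy [ 1.8000e+02 -7.0000e-02 -1.7759e+02] F [ 0.2 -0.2  0.8] w 0.0855 q [-0.05  0.5   0.08  1.83 -0.05  0.81  1.67]
shift units [-0.03 -0.01  3.2 ] turn units -0.02
rise mm by centroid 7.480975748524359 by edge 7.389262415741322
```

View pics/s12.png

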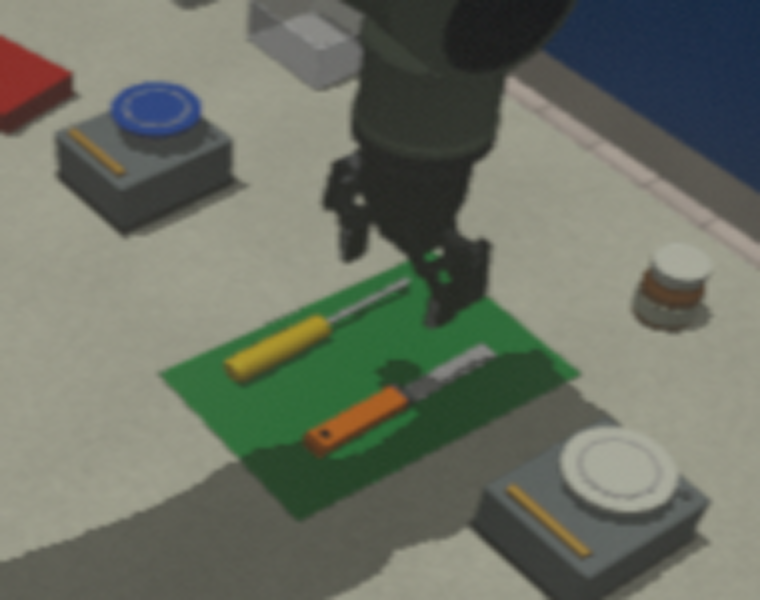

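View pics/w12.png

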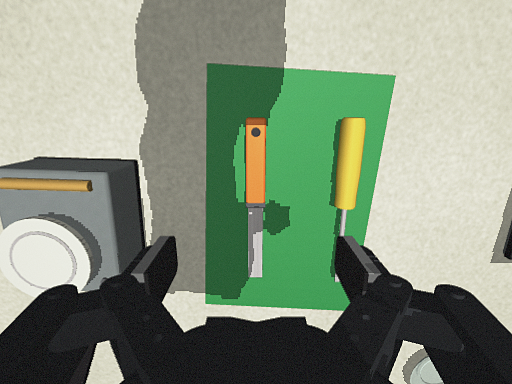

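The bar lies flat on the mat (wrist view: handle end (256,118), tip (255,277)). The blue lid is still raised, the white lid is shut and the gripper is clear, so I'm handing in.

```bash
python3 -c "
from workcell import bot
print(bot.job_done())"
```

```text
the job is handed in; nothing more can be done
None
```

I levered the blue lid up over the brass rail with the pry bar, laid the bar back flat on the green mat, let go, and handed the job in at about 23 s.

- **Blue lid:** in the side camera it stands about 7 mm above shut (7.4–7.5 mm in the last reading, about 0.5 mm of noise). It stayed up after the bar came out.
- **Levering:** the wrist force was about 15 N upward while the lid rose. I could not read the bar's contact forces on the lid and rail directly. The steady load and the rising lid are the only evidence that it bore on both.
- **Bar:** it looks flat in the last side and wrist pictures, with its grip point near (0.56, -0.06), well inside the mat.
- **Other checks:** the white lid looks shut, though I did not measure it. I saw no sign of the gripper touching the blue lid, and it was clear of everything at hand-in.
- **Disagreement:** before insertion, the blade tip was about 5 mm to one side of where I had calculated. I shifted the bar 4 mm to correct it, and the 15 mm tolerance covered the rest.

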